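# Weigh a decorated tile on the bench scale

## Robot

A 6-joint arm with a two-finger parallel gripper is mounted at the origin on the work surface. World frame = base frame: x ahead of the robot, y to its left, z up, the work surface at z = 0. Lengths are in m, angles in degrees, forces in N, time in s.
With the tool pointing down it reaches from about 0.3 to 0.75 m from the base axis. Payload 8.5 kg.
Tool frame: the origin (TCP) lies midway between the tips of the shut fingers; the grasp point (between the pads) lies 19 mm behind it; z points along the fingers, y is the line along which they close (so a half turn about z gives the same grasp; the last joint's range is limited). The gripper opens to 85 mm and grips with 20 to 120 N. Pads are 22 mm wide; open, the fingers measure 114 mm over their backs; the gripper's body (76 mm by 85 mm) begins 54 mm behind the grasp point. The pads swing forward as they close: fully open they stand 13 mm farther back than shut.
Start: joints at [-84.987, 21.807, 74.336, -0, 83.858, -12.336], TCP at [0.164, -0.525, 0.231] pointing down, gripper open.
Joint ranges: [-178.18, 178.18], [-50.72, 133.34], [12.68, 142.11], [-81.47, 261.47], [9.98, 163.14], [-165.26, 165.26]. Speed limits (degrees/s): [136.94, 136.94, 180, 180, 180, 180].

## Interface

Orientations are given as a 3x3 rotation matrix whose columns are the frame's x, y, z axes.
In Python, from rig import env gives the robot as it stands. The module is installed in compiled form; this text tells all that it offers.
- The arm moves only by the tool jog_arm, never from a script. Its argument "targets" is a list of rows, each a list of 6 numbers: the shift along the tool's x, y, z in cm, then the turn, a rotation vector about the tool's x, y, z in degrees. A call has 1 to 8 rows; each row is the pose to reach, as a shift and turn from the pose commanded when the call began, along the tool's axes at that moment; what a row does not reach only later rows make up. A row lasts 1/12 s, in which the tool goes at most 41.7 mm and 7.16 degrees, less where a joint would pass 70% of its speed; a pose out of reach is approached as far as the arm can. A call with a gripper value outside its range is refused whole. "hand" is the opening, from 0 (shut) to 1 (fully open), set as the call begins (left out, the last holds). The fingers move at their own pace and stop on an object; "newtons" is the grip in N (left out, the last holds). Time passes only in rows, so rows that repeat a pose let the fingers close. It gives the time, the measured TCP pose, the force, the opening and the grip force at its end, in the units of the state.
- env.observe(): the state, without advancing time (a new reading comes with each control period).
- env.get_image(name): name is "scene" or "top" or "wrist"; returns a dict with "frame" (480x640x3 uint8, red, green, blue), "depth" (480x640 float32, m along the optical axis (not along the pixel's ray), 0 where there is no reading), "fovy" (degrees; the focal length in pixels is half the picture's height over the tangent of half this angle, whatever the lens; pixels are square), "cx", "cy" (the principal point, pixels), "cam_to_world" (4x4, takes a point from camera to world coordinates). Camera axes: x right, y down, z forward; pixel columns grow to the right and rows downward; lengths in m; the calibration is good to about 2 mm. A picture is of the moment at which its call begins.
- env.close_job(): hands the job in; it is judged then, once.
Trained networks look in the newest picture that a camera, given by its name, has taken for a name from the list of things; names that differ only in an ending like _2 or _b are one class to them, and where a whole thing is asked for, a point or a joint stands for the part that bears it (a point fixed in the world has none). Each returns a list of dicts, best first, with "score" (0 to 1); they miss things now and then, are a little off and sometimes report something else, mostly with a low value. They report only what shows in the picture. A call takes as long as a camera call. They do not tell look-alikes from the thing itself.
- env.regions_of(camera, target): "pixels" (480x640 bool, what is visible of it) and "point" ([row, column] in pixels, amid what is visible of it).
The state is a dict: "time_s": time; "q": joint angles; "qvel": joint speeds; "joint_efforts": joint torques, N m; "position": TCP position; "tool_rot": TCP orientation; "ft_force": force on the tool from outside, world axes, zero at the start; "wrist_torque": the same for the moment, N m; "grip_width": finger opening in m; "gripper_force": force on a finger pad.
Only numpy, scipy, OpenCV 4.12 (cv2) and the standard library are available. Lean on these libraries where they do the work, as an engineer would, in place of code of your own. Each camera call takes 0.05 s, during which the arm holds its last target. There are 200 camera calls.

## Task

Weigh the oblong tile: with the pan still empty, push the round power key fully in and then press the triangular zero key fully down; next lay the tile gently, flat and face up, in the middle of the round pan, let go of it, and press the long bar-shaped key fully down to record the weight. Press the keys in that order, gently and one at a time, never press the plus-shaped key, and leave everything else where it is.

Things in the scene. Friction and masses are not known exactly. Their poses are not given: they have to be found in the camera images.
- tile: the tile to weigh: the only oblong one of the three cream decorated tiles on the board, 60 (along its x) x 90 (along its y) x 12 thick, 0.1 to 0.2 kg; origin at the centre of its underside, z up through the decorated face
- pan (a point): centre of the top face of the scale's round steel pan: pan 150 across, no rim, top 55 above the table, giving about 1 mm for 4 N, on a square grey 170 x 170 weighing unit; the unit is fixed, to the left or right of the console
- board: plywood board, 310 (its x) x 130 (its y) x 12 thick, fixed; origin at the centre of its underside; the tiles lie on it in a row along its x, 100 apart
- console: grey key console, 210 (its x) x 170 (its y), 40 high, fixed; origin at the centre of its underside; on its near part are four white keys in a square 68 apart, in any order; a display hood up to 66 high covers its far 60
- key_disc_base: square dark collar plate, 56 x 56 x 2, on the console under the round key; origin at the plate's centre underside, 40 above the table. The key's top is 14 above this origin when out, 6 when fully down. Its cap is slightly springy rubber (4 N per mm). Pushes of over 25 N damage it
- key_disc (a joint): round key, a disc 36 across: the power key. It has no return spring: pushed home (about 3 N) it stays in. Joint value 0 when out, 0.008 m when fully down
- key_tri_base: square dark collar plate, 56 x 56 x 2, on the console under the triangular key; origin at the plate's centre underside, 40 above the table. The key's top is 14 above this origin when out, 6 when fully down. Its cap is slightly springy rubber (4 N per mm). Pushes of over 25 N damage it
- key_tri (a joint): triangular key, 45 a side: the zero key. It springs back (4.5 N when fully down). Joint value 0 when out, 0.008 m when fully down
- key_bar_base: square dark collar plate, 56 x 56 x 2, on the console under the long bar-shaped key; origin at the plate's centre underside, 40 above the table. The key's top is 14 above this origin when out, 6 when fully down. Its cap is slightly springy rubber (4 N per mm). Pushes of over 25 N damage it
- key_bar (a joint): long bar-shaped key, 18 x 50 (long side along the base's y): the record key. It springs back (4.5 N when fully down). Joint value 0 when out, 0.008 m when fully down
- key_cross_base: square dark collar plate, 56 x 56 x 2, on the console under the plus-shaped key; origin at the plate's centre underside, 40 above the table. The key's top is 14 above this origin when out, 6 when fully down. Its cap is slightly springy rubber (4 N per mm). Pushes of over 25 N damage it
- key_cross (a joint): plus-shaped key, 42 x 42 with arms 13 wide: not to be pressed. It springs back (4.5 N when fully down). Joint value 0 when out, 0.008 m when fully down
- tile_square: square decorated tile, 60 x 60 x 12, on the board; origin at the centre of its underside; a bystander
- tile_hex: six-sided decorated tile, 68 across the corners, 12 thick, on the board; origin at the centre of its underside; a bystander
- brush: wooden brush lying beyond the console; a bystander
- jar: closed amber jar, 70 across, 90 tall, standing beyond the console; a bystander
- mug: white mug, 80 across, 90 tall, towards the left; a bystander
- bowl: small terracotta bowl, 110 across, 45 tall, towards the right; a bystander
- block: cork sanding block, 70 x 110 x 35, beyond the console; a bystander
- scale: the weighing unit that carries the pan, 170 x 170, 55 high with the pan; origin at the centre of its underside. The tile is fragile: set on the pan with over 25 N, or dropped, it chips
Things that resemble listed ones, but are neither listed nor needed, are in the scene too. Leave any orange look-alike of the tile alone.

How it is judged (in metres and radians):
On the way, in this order (a step that is already met when the one before it is completed fails the run):
1. the round power key is pushed in (value of joint key_disc above 0.0045 m), for 0.02 s.
2. the triangular zero key is pressed (value of joint key_tri above 0.0045 m), for 0.02 s.
3. the oblong tile lies flat in the middle of the pan, let go and still (horizontal distance between tile and pan below 0.025 m and z of tile in the frame of pan between -0.005 and 0.005 m and angle between tile's own z axis and vertical below 0.08 rad and contact force between the fingers and tile below 0.1 N and linear speed of tile below 0.02 m/s), for 0.2 s.
4. the bar-shaped record key is pressed with the tile on the pan (value of joint key_bar above 0.0045 m and horizontal distance between tile and pan below 0.025 m and z of tile in the frame of pan between -0.005 and 0.005 m and angle between tile's own z axis and vertical below 0.08 rad), for 0.02 s.
At the end, for the whole second after the job is handed in: The oblong tile lies flat (within 0.08 rad) and face up on the pan, its centre within 25 mm of the pan's centre, let go and still; the round key is in (at least 4.5 of 8 mm) and the other three keys are out (within 1.5 mm) (all of step 3 and value of joint key_disc above 0.0045 m and value of joint each of key_tri, key_bar, key_cross below 0.0015 m); the robot touches nothing.
It fails at once if the triangular key is pressed before the round key is in, or while the tile is on the pan ((value of joint key_tri above 0.003 m and value of joint key_disc below 0.0045 m) or (value of joint key_tri above 0.003 m and horizontal distance between tile and pan below 0.09 m and z of tile in the frame of pan below 0.03 m)).
It fails at once if the bar-shaped key is pressed while the tile does not lie on the pan (value of joint key_bar above 0.003 m and not (horizontal distance between tile and pan below 0.025 m and z of tile in the frame of pan between -0.005 and 0.005 m and angle between tile's own z axis and vertical below 0.08 rad)).
It fails at once if the plus-shaped key is pressed (value of joint key_cross above 0.003 m).
It fails at once if a key is pressed with more than 25 N, or the tile is knocked or pressed against the scale with more than 25 N, or the tile is dropped from more than about 13 mm (contact force between any of key_disc_base, key_tri_base, key_bar_base, key_cross_base and anything else above 25 N or contact force between tile and scale above 25 N or (contact force between the fingers and tile below 0.1 N and linear speed of tile above 0.5 m/s)).
It fails at once if a bystander is moved more than 30 mm (distance of any of tile_square, tile_hex, brush, jar, mug, bowl, block from where it was at the start of the episode above 0.03 m).
It also fails if it takes over 67 s, if anything falls off the work surface, if the arm or the gripper's body presses on something with over 40 N, if the wrist force passes 120 N, or if a joint passes its speed limit or range.

## Working session

There is one attempt and no reset: what is moved stays moved. The work goes in short steps, Python scripts to look and compute and a tool call to move; the robot and the scene stay as the last step left them, time stands still between calls to the robot, and variables do not carry over. Pictures are saved under pics/ and viewed, at most 10 in all, crops included, and the job is handed in when it is done.

Besides the shell and the picture viewer there is one more tool, called after "Request:" by a JSON object that holds its "name" and its "arguments", one argument or row to a line. jog_arm: Moves the arm, as the interface text tells. Its arguments: {"type":"object","properties":{"targets":{"type":"array","items":{"type":"array","items":{"type":"number"}}},"hand":{"type":"number"},"newtons":{"type":"number"}},"required":["targets"]}

```bash
mkdir -p pics; cat > h.py <<'E'
import numpy as np, cv2
from rig import env
def cloud(im):
    d=im["depth"]; f=240/np.tan(np.radians(im["fovy"])/2)
    v,u=np.mgrid[:480,:640]
    p=np.stack([(u-im["cx"])*d/f,(v-im["cy"])*d/f,d],-1)
    T=im["cam_to_world"]; P=p@T[:3,:3].T+T[:3,3]; P[d==0]=np.nan
    return P
def save(im,n): cv2.imwrite(n,im["frame"][:,:,::-1])
E
python3 - <<'E'
from h import *
for c in ["top","scene"]:
    im=env.get_image(c); save(im,f"pics/{c}1.png"); P=cloud(im)
    for t in ["tile","pan","board","console","scale","key_disc","key_tri","key_bar","key_cross","key_disc_base","key_tri_base","key_bar_base","key_cross_base"]:
        for r in env.regions_of(c,t)[:2]:
            m=r["pixels"]; q=P[m]; q=q[~np.isnan(q[:,0])]
            zt=np.percentile(q[:,2],90); 
            print(c,t,round(r["score"],2),np.round(r["point"]),m.sum(),np.round(np.median(q,0),3),round(zt,3))
E
```

```text
top tile 0.97 [308. 192.] 941 [0.404 0.264 0.024] 0.027
top tile 0.66 [249. 430.] 3167 [ 0.548 -0.278  0.054] 0.058
top pan 0.8 [248. 429.] 3215 [ 0.547 -0.278  0.054] 0.058
top board 0.93 [258. 203.] 4895 [0.51  0.268 0.011] 0.015
top console 0.74 [243. 283.] 509 [0.554 0.061 0.044] 0.054
top console 0.73 [230. 294.] 4038 [0.587 0.028 0.041] 0.064
top scale 0.96 [248. 424.] 5156 [ 0.546 -0.273  0.052] 0.057
top scale 0.34 [232. 296.] 4203 [0.586 0.026 0.041] 0.064
top key_disc 0.59 [244. 310.] 181 [ 0.552 -0.007  0.054] 0.057
top key_tri 0.64 [273. 280.] 175 [0.484 0.06  0.053] 0.057
top key_tri 0.53 [309. 516.] 1777 [ 0.397 -0.496  0.019] 0.044
top key_bar 0.42 [271. 308.] 140 [ 0.485 -0.01   0.053] 0.056
top key_cross 0.68 [244. 282.] 188 [0.552 0.061 0.053] 0.056
top key_disc_base 0.93 [244. 310.] 515 [ 0.552 -0.007  0.044] 0.055
top key_tri_base 0.7 [274. 283.] 515 [0.486 0.058 0.043] 0.055
top key_bar_base 0.79 [275. 310.] 513 [ 0.484 -0.007  0.043] 0.054
top key_bar_base 0.45 [246. 424.] 5284 [ 0.546 -0.272  0.052] 0.057
top key_cross_base 0.64 [159. 312.] 975 [ 0.762 -0.013  
[... 589 characters left out ...]
99.] 2414 [ 0.565 -0.244  0.045] 0.057
scene key_disc 0.56 [280. 339.] 2926 [0.614 0.067 0.04 ] 0.064
scene key_disc 0.47 [255. 346.] 138 [ 0.559 -0.004  0.053] 0.056
scene key_tri 0.6 [264. 381.] 138 [0.489 0.062 0.053] 0.056
scene key_cross 0.39 [310. 448.] 776 [0.411 0.267 0.024] 0.027
scene key_disc_base 0.8 [256. 344.] 299 [ 0.561 -0.003  0.044] 0.055
scene key_tri_base 0.77 [265. 381.] 329 [0.488 0.065 0.043] 0.054
scene key_tri_base 0.74 [292. 271.] 886 [ 0.772 -0.011  0.017] 0.021
scene key_bar_base 0.8 [252. 366.] 277 [ 0.495 -0.005  0.044] 0.054
scene key_cross_base 0.77 [274. 358.] 316 [0.561 0.064 0.044] 0.055
scene key_cross_base 0.75 [293. 272.] 852 [ 0.772 -0.011  0.017] 0.021
```

View pics/top1.png

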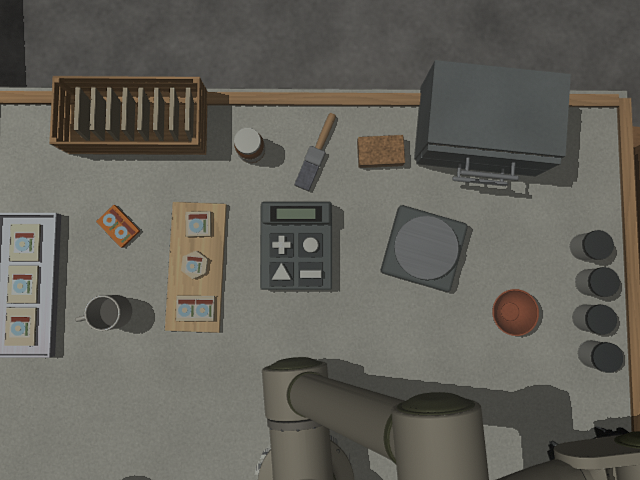

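```bash
python3 - <<'E'
from h import *
im=env.get_image("top"); P=cloud(im)
for t in ["tile","tile_square","tile_hex","pan","scale","key_disc","key_tri","key_bar","key_cross","key_disc_base","key_tri_base","key_bar_base"]:
    r=env.regions_of("top",t)
    for k in r[:1]:
        q=P[k["pixels"]]; q=q[~np.isnan(q[:,0])]; z=np.median(q[:,2])
        if t in("pan","scale"): q=q[q[:,2]>.048] if t=="pan" else q
        R=cv2.minAreaRect((q[:,:2]*1000).astype(np.float32))
        c,rad=cv2.minEnclosingCircle((q[:,:2]*1000).astype(np.float32))
        print(t,np.round(q.mean(0),4),"rect",np.round(R[0],1),np.round(R[1],1),round(R[2],1),"circ",np.round(c,1),round(rad,1))
s=env.observe(); print(s["position"],s["tool_rot"],s["ft_force"],s["grip_width"],s["time_s"])
E
```

```text
tile [0.5979 0.4569 0.0116] rect [599.2 458.6] [92.5 61.7] 44.3 circ [598.7 457.9] 52.9
tile_square [0.6042 0.262  0.0238] rect [605.3 263.9] [62.2 63.8] 2.1 circ [605.2 262.6] 39.9
tile_hex [0.5057 0.2694 0.0237] rect [505.3 269.6] [59.6 62.4] 84.4 circ [505.4 269.7] 32.9
pan [ 0.5477 -0.2782  0.0544] rect [ 547.6 -278.7] [146.9 148.5] 33.9 circ [ 548.9 -278.5] 75.3
scale [ 0.5465 -0.2738  0.0479] rect [ 550.4 -283.2] [179.1 177.3] 74.1 circ [ 548.  -276.7] 115.1
key_disc [ 0.5526 -0.0065  0.0534] rect [552.5  -6.3] [31.5 31.3] 63.4 circ [552.4  -6.3] 16.6
key_tri [0.4846 0.0602 0.0534] rect [490.   59.8] [35.  37.3] 0.2 circ [485.   59.8] 22.4
key_cross [0.5529 0.0603 0.0532] rect [552.4  60. ] [29.  31.6] 44.8 circ [553.   60.5] 19.0
key_disc_base [ 0.5523 -0.0088  0.0461] rect [554.2  -8.3] [55.1 49.7] 0.2 circ [553.2  -8.4] 34.3
key_tri_base [0.4866 0.0607 0.0454] rect [486.9  60.6] [51.8 52.1] 0.2 circ [485.5  61.6] 34.9
key_bar_base [ 0.486  -0.0068  0.0452] rect [486.1  -7.5] [54.2 51.8] 0.3 circ [485.4  -7. ] 34.9
[ 0.16399427 -0.52496427  0.2312845 ] [[ 9.54503904e-01  2.98198419e-01 -1.00983703e-05]
 [ 2.98198419e-01 -9.54503899e-01  1.01919245e-04]
 [ 2.07532240e-05 -1.00293636e-04 -9.99999995e-01]] [-0.45029646  0.43347829  0.94761654] 0.08542420096304887 2.05
```

The view shows the board at left: oblong tile at (308,192), hex at (265,195), square at (223,198). The orange look-alike is at (226,118). On the console the cross is at (243,282), the disc at (243,310), the triangle at (272,280) and the bar at (272,311). The pan is at (247,427). First I move over the disc with the hand shut.

Request:
{"name": "jog_arm", "arguments": {
  "targets": [
    [26.3,-19,5,0,0,-50],
    [26.3,-19,5,0,0,-50],
    [26.3,-19,5,0,0,-50],
    [26.3,-19,5,0,0,-50],
    [26.3,-19,5,0,0,-50],
    [26.3,-19,5,0,0,-50],
    [26.3,-19,5,0,0,-50],
    [26.3,-19,5,0,0,-50]
  ],
  "hand": 0,
  "newtons": 30
}}

```text
time_s: 2.72
position: [0.3593, -0.263, 0.1812]
tool_rot: [[0.379, 0.925, 0.0], [0.925, -0.379, -0.0], [0.0, 0.0, -1.0]]
ft_force: [0.9, -0.3, 0.3]
grip_width: 0.0001
gripper_force: 0.0
```

```bash
cat >> h.py <<'E'
from scipy.spatial.transform import Rotation as Ro
def go(x,y,z,yaw=90):
    s=env.observe(); R=np.array(s["tool_rot"]); c,n=np.cos(np.radians(yaw)),np.sin(np.radians(yaw))
    G=np.array([[c,n,0],[n,-c,0],[0,0,-1]])
    d=R.T@(np.array([x,y,z])-s["position"])*100
    print("shift cm",np.round(d,2),"turn",np.round(Ro.from_matrix(R.T@G).as_rotvec(degrees=True),1),"pos",np.round(s["position"],4),"F",np.round(s["ft_force"],1),"w",round(s["grip_width"],4),"t",s["time_s"])
E
python3 -c "
from h import *
go(.5525,-.0065,.09)"
```

```text
shift cm [31.06  8.16  9.12] turn [  0.    0.  -22.3] pos [ 0.3593 -0.263   0.1812] F [ 0.9 -0.3  0.3] w 0.0001 t 2.7167
```

Request:
{"name": "jog_arm", "arguments": {
  "targets": [
    [31.0,8.1,8,0,0,-22],
    [31.0,8.1,8,0,0,-22],
    [31.0,8.1,8,0,0,-22],
    [31.0,8.1,8,0,0,-22],
    [31.0,8.1,8,0,0,-22],
    [31.0,8.1,8,0,0,-22],
    [31.0,8.1,8,0,0,-22],
    [31.0,8.1,8,0,0,-22]
  ]
}}

```text
time_s: 3.38
position: [0.5536, -0.0081, 0.1008]
tool_rot: [[0.011, 1.0, 0.0], [1.0, -0.011, -0.0], [-0.0, 0.0, -1.0]]
ft_force: [0.4, -0.3, 0.4]
grip_width: 0.0
gripper_force: 0.0
```

Request:
{"name": "jog_arm", "arguments": {
  "targets": [
    [0.01,0,0,0,0,0],
    [0.01,0,0,0,0,0],
    [0.01,0,0,0,0,0]
  ]
}}

```text
time_s: 3.63
position: [0.5523, -0.0104, 0.1013]
tool_rot: [[0.011, 1.0, -0.0], [1.0, -0.011, -0.0], [-0.0, -0.0, -1.0]]
ft_force: [0.6, -0.4, 0.7]
grip_width: 0.0001
gripper_force: 0.0
```

```bash
python3 -c "
from h import *
go(.5525,-.0065,.058)
im=env.get_image('wrist'); save(im,'pics/w1.png')"
```

```text
shift cm [0.39 0.02 4.33] turn [-0.   0.  -0.6] pos [ 0.5523 -0.0104  0.1013] F [ 0.6 -0.4  0.7] w 0.0001 t 3.6333
```

View pics/w1.png

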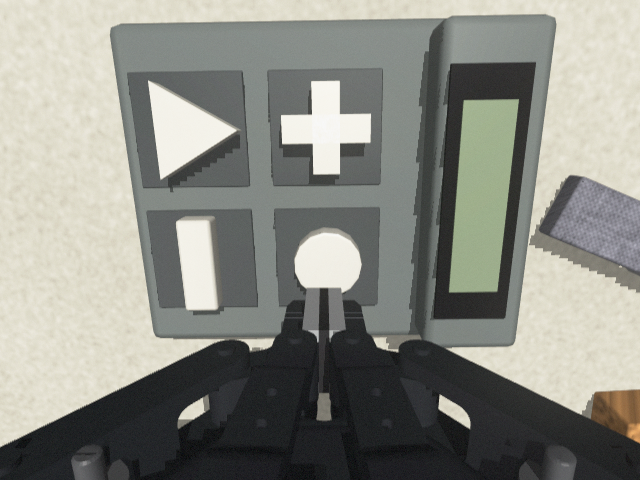

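The wrist view shows the disc at (262,328), just ahead of the fingertips, with the bar at (262,198), the triangle at (130,190) and the plus at (128,325). I'll correct x and descend.

Request:
{"name": "jog_arm", "arguments": {
  "targets": [
    [0.4,0,1,0,0,0],
    [0.4,0,2,0,0,0],
    [0.4,0,3,0,0,0],
    [0.4,0,4,0,0,0],
    [0.4,0,4.3,0,0,0],
    [0.4,0,4.3,0,0,0],
    [0.4,0,4.3,0,0,0]
  ]
}}

```text
time_s: 4.27
position: [0.5526, -0.0063, 0.0582]
tool_rot: [[0.012, 1.0, -0.0], [1.0, -0.012, 0.0], [0.0, -0.0, -1.0]]
ft_force: [0.1, 0.8, 0.3]
grip_width: 0.0001
gripper_force: 0.0
```

Request:
{"name": "jog_arm", "arguments": {
  "targets": [
    [0,0,0.2,0,0,0],
    [0,0,0.4,0,0,0],
    [0,0,0.6,0,0,0],
    [0,0,0.8,0,0,0],
    [0,0,0.8,0,0,0],
    [0,0,0.8,0,0,0]
  ]
}}

```text
time_s: 4.77
position: [0.5528, -0.0062, 0.0505]
tool_rot: [[0.011, 1.0, 0.001], [1.0, -0.011, -0.0], [-0.0, 0.001, -1.0]]
ft_force: [0.1, 0.6, 1.5]
grip_width: -0.0003
gripper_force: 0.8
```

Request:
{"name": "jog_arm", "arguments": {
  "targets": [
    [0,0,0.15,0,0,0],
    [0,0,0.3,0,0,0],
    [0,0,0.3,0,0,0]
  ]
}}

```text
time_s: 5.02
position: [0.5528, -0.0062, 0.0472]
tool_rot: [[0.011, 1.0, 0.001], [1.0, -0.011, -0.0], [-0.0, 0.001, -1.0]]
ft_force: [0.7, 0.5, 1.5]
grip_width: -0.0001
gripper_force: 1.2
```

Request:
{"name": "jog_arm", "arguments": {
  "targets": [
    [0,0,0.1,0,0,0],
    [0,0,0.2,0,0,0],
    [0,0,0.2,0,0,0]
  ]
}}

```text
time_s: 5.27
position: [0.5527, -0.0062, 0.0453]
tool_rot: [[0.011, 1.0, 0.0], [1.0, -0.011, -0.0], [-0.0, 0.0, -1.0]]
ft_force: [0.5, -0.1, 3.0]
grip_width: -0.0002
gripper_force: 1.5
```

Request:
{"name": "jog_arm", "arguments": {
  "targets": [
    [0,0,0.1,0,0,0],
    [0,0,0.1,0,0,0]
  ]
}}

```text
time_s: 5.43
position: [0.5528, -0.0062, 0.0445]
tool_rot: [[0.011, 1.0, 0.001], [1.0, -0.011, -0.0], [-0.0, 0.001, -1.0]]
ft_force: [0.3, 0.5, 5.0]
grip_width: 0.0002
gripper_force: 3.0
```

Request:
{"name": "jog_arm", "arguments": {
  "targets": [
    [0,0,0.1,0,0,0],
    [0,0,0.1,0,0,0]
  ]
}}

```text
time_s: 5.6
position: [0.5528, -0.0062, 0.0438]
tool_rot: [[0.011, 1.0, 0.001], [1.0, -0.011, -0.0], [-0.0, 0.001, -1.0]]
ft_force: [0.4, -0.2, 8.4]
grip_width: -0.0001
gripper_force: 4.3
```

Request:
{"name": "jog_arm", "arguments": {
  "targets": [
    [0,0,-1.5,0,0,0],
    [0,0,-3.5,0,0,0],
    [3,-3.2,-4,0,0,0],
    [6.6,-6.9,-4,0,0,0],
    [6.6,-6.9,-4,0,0,0],
    [6.6,-6.9,-4,0,0,0],
    [6.6,-6.9,-4,0,0,0],
    [6.6,-6.9,-3,0,0,0]
  ]
}}

```text
time_s: 6.27
position: [0.4862, 0.0599, 0.0743]
tool_rot: [[0.011, 1.0, 0.004], [1.0, -0.011, -0.001], [-0.001, 0.004, -1.0]]
ft_force: [0.6, -0.4, -0.2]
grip_width: -0.0004
gripper_force: 0.0
```

```bash
python3 - <<'E'
from h import *
go(.485,.060,.058)
P=cloud(env.get_image('top'))
for t in ["key_disc","key_tri"]:
    for k in env.regions_of("top",t)[:1]:
        q=P[k["pixels"]]; print(t,k["score"],np.nanmedian(q,0))
im=env.get_image('wrist'); P=cloud(im)
for t in ["key_disc","key_tri","key_bar"]:
    for k in env.regions_of("wrist",t)[:2]:
        q=P[k["pixels"]]; print(t,k["score"],k["point"],k["pixels"].sum(),np.nanmedian(q,0))
E
```

```text
shift cm [ 0.01 -0.12  1.63] turn [ 0.2  0.  -0.7] pos [0.4862 0.0599 0.0743] F [ 0.6 -0.4 -0.2] w -0.0004 t 6.2667
key_disc 0.59 [ 0.55255018 -0.00725983  0.04516944]
key_disc 0.63 [411.6, 457.0] 484 [ 0.55023301 -0.01162439  0.04675665]
key_tri 0.57 [276.2, 330.6] 2968 [0.48703835 0.06563148 0.05467561]
key_tri 0.33 [410.8, 454.4] 494 [ 0.55019732 -0.01166257  0.04675786]
key_bar 0.69 [407.1, 324.8] 357 [ 0.48359932 -0.00270024  0.0548478 ]
```

The disc is confirmed down, its top at z 0.045. Next is the triangle.

Request:
{"name": "jog_arm", "arguments": {
  "targets": [
    [0,0,0.8,0,0,0],
    [0,0,1.6,0,0,0],
    [0,0,1.9,0,0,0],
    [0,0,2.1,0,0,0],
    [0,0,2.3,0,0,0],
    [0,0,2.5,0,0,0],
    [0,0,2.7,0,0,0],
    [0,0,2.7,0,0,0]
  ]
}}

```text
time_s: 7.28
position: [0.4841, 0.0606, 0.0462]
tool_rot: [[0.011, 1.0, -0.001], [1.0, -0.011, 0.0], [0.0, -0.001, -1.0]]
ft_force: [-2.2, -0.8, 3.1]
grip_width: -0.0001
gripper_force: 1.8
```

Request:
{"name": "jog_arm", "arguments": {
  "targets": [
    [0,0,0.1,0,0,0],
    [0,0,0.2,0,0,0],
    [0,0,0.2,0,0,0]
  ]
}}

```text
time_s: 7.53
position: [0.4842, 0.0606, 0.0444]
tool_rot: [[0.011, 1.0, -0.0], [1.0, -0.011, 0.0], [0.0, -0.0, -1.0]]
ft_force: [-3.9, 0.1, 6.5]
grip_width: -0.0002
gripper_force: 3.1
```

Request:
{"name": "jog_arm", "arguments": {
  "targets": [
    [0,0,0.1,0,0,0],
    [0,0,0.1,0,0,0]
  ]
}}

```text
time_s: 7.7
position: [0.4843, 0.0606, 0.0436]
tool_rot: [[0.011, 1.0, 0.0], [1.0, -0.011, -0.0], [-0.0, 0.0, -1.0]]
ft_force: [-4.2, -0.8, 10.0]
grip_width: -0.0001
gripper_force: 4.6
```

Request:
{"name": "jog_arm", "arguments": {
  "targets": [
    [0,0,-2,0,0,0],
    [0,0,-5,0,0,0],
    [3,-2,-8,0,0,0],
    [6,-4,-10,0,0,0],
    [9,-6,-12,0,0,0],
    [12,-8,-13,0,0,0],
    [15,-8.2,-13,0,0,0],
    [17,-8.2,-13,0,0,0]
  ],
  "hand": 1
}}

```text
time_s: 8.37
position: [0.4035, 0.234, 0.1745]
tool_rot: [[0.01, 1.0, 0.003], [1.0, -0.01, 0.001], [0.001, 0.003, -1.0]]
ft_force: [0.7, -0.0, 0.5]
grip_width: 0.0854
gripper_force: 0.0
```

Request:
{"name": "jog_arm", "arguments": {
  "targets": [
    [0,0,0,0,0,0],
    [0,0,0,0,0,0],
    [0,0,0,0,0,0]
  ]
}}

```text
time_s: 8.62
position: [0.4044, 0.2311, 0.1731]
tool_rot: [[0.011, 1.0, -0.0], [1.0, -0.011, -0.0], [-0.0, -0.0, -1.0]]
ft_force: [0.3, -0.5, 0.1]
grip_width: 0.0852
gripper_force: 0.0
```

```bash
python3 - <<'E'
from h import *
go(.404,.264,.1)
for c in ["wrist","top"]:
    im=env.get_image(c); save(im,f"pics/{c}2.png"); P=cloud(im)
    for k in env.regions_of(c,"tile")[:3]:
        m=k["pixels"]&(np.abs(P[...,2]-.024)<.006); q=P[m]
        if len(q)<50: continue
        R=cv2.minAreaRect((q[:,:2]*1000).astype(np.float32))
        print(c,k["score"],k["point"],m.sum(),np.round(np.nanmedian(q,0),4),R)
E
```

```text
shift cm [ 3.29 -0.07  7.31] turn [-0.   0.  -0.7] pos [0.4044 0.2311 0.1731] F [ 0.3 -0.5  0.1] w 0.0852 t 8.6167
wrist 0.76 [175.8, 326.4] 9373 [0.4039 0.2668 0.0254] ((403.8320007324219, 263.7816162109375), (89.1482925415039, 60.28650665283203), 89.40681457519531)
top 0.64 [303.8, 206.8] 185 [0.4086 0.2284 0.0238] ((402.7490234375, 230.42770385742188), (59.68113327026367, 23.469755172729492), 3.3216500282287598)
```

View pics/wrist2.png

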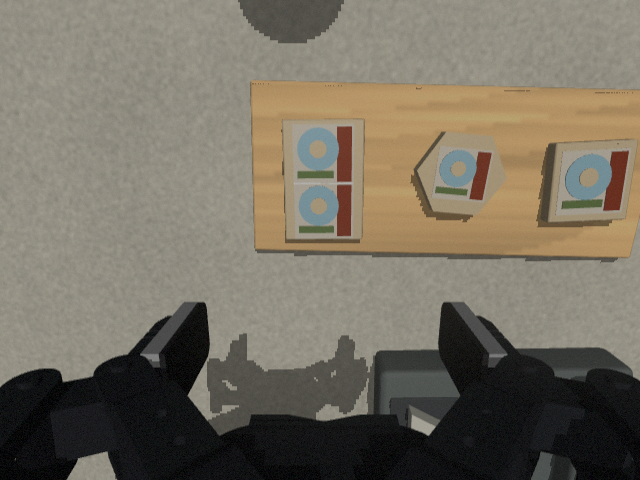

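The tile sits square to the tool, at pixels (284–364, 120–242), centred at world (0.4038, 0.2638). The neighbouring hex tile leaves room for the fingers. Going down.

Request:
{"name": "jog_arm", "arguments": {
  "targets": [
    [1.7,0,3,0,0,0],
    [3.3,-0.1,6,0,0,0],
    [3.3,-0.1,10,0,0,0],
    [3.3,-0.1,12,0,0,0],
    [3.3,-0.1,12,0,0,0],
    [3.3,-0.1,12,0,0,0],
    [3.3,-0.1,12,0,0,0]
  ],
  "hand": 0.9
}}

```text
time_s: 9.4
position: [0.4046, 0.2645, 0.0547]
tool_rot: [[0.012, 1.0, 0.002], [1.0, -0.012, 0.001], [0.001, 0.002, -1.0]]
ft_force: [0.1, 0.7, 0.5]
grip_width: 0.0774
gripper_force: 0.0
```

```bash
python3 -c "
from h import *
go(.4038,.2638,.011,89.4)"
```

```text
shift cm [-0.07 -0.09  4.37] turn [ 0.1 -0.  -0.1] pos [0.4046 0.2645 0.0547] F [0.1 0.7 0.5] w 0.0774 t 9.4
```

Request:
{"name": "jog_arm", "arguments": {
  "targets": [
    [0,0,1.5,0,0,0],
    [0,0,2.8,0,0,0],
    [0,0,3.6,0,0,0],
    [0,0,4.2,0,0,0],
    [0,0,4.2,0,0,0],
    [0,0,4.2,0,0,0],
    [0,0,4.2,0,0,0]
  ]
}}

```text
time_s: 9.98
position: [0.4041, 0.2647, 0.0121]
tool_rot: [[0.011, 1.0, 0.001], [1.0, -0.011, 0.0], [0.0, 0.001, -1.0]]
ft_force: [0.4, 0.3, 0.2]
grip_width: 0.0768
gripper_force: 0.0
```

Request:
{"name": "jog_arm", "arguments": {
  "targets": [
    [0,0,0,0,0,0],
    [0,0,0,0,0,0],
    [0,0,0,0,0,0],
    [0,0,0,0,0,0],
    [0,0,0,0,0,0],
    [0,0,0,0,0,0]
  ],
  "hand": 0.5,
  "newtons": 30
}}

```text
time_s: 10.48
position: [0.4039, 0.2646, 0.012]
tool_rot: [[0.011, 1.0, 0.001], [1.0, -0.011, 0.0], [0.0, 0.001, -1.0]]
ft_force: [-0.3, 0.1, 6.4]
grip_width: 0.0589
gripper_force: 31.6
```

Request:
{"name": "jog_arm", "arguments": {
  "targets": [
    [0,0,-0.5,0,0,0],
    [0,0,-1.5,0,0,0],
    [0,0,-3,0,0,0],
    [0,0,-5,0,0,0],
    [0,0,-7,0,0,0],
    [0,0,-9,0,0,0],
    [0,0,-10,0,0,0],
    [0,0,-10,0,0,0]
  ]
}}

```text
time_s: 11.15
position: [0.4044, 0.2649, 0.1136]
tool_rot: [[0.011, 1.0, 0.004], [1.0, -0.011, 0.001], [0.001, 0.004, -1.0]]
ft_force: [0.7, 0.5, -1.8]
grip_width: 0.0594
gripper_force: 33.5
```

```bash
python3 - <<'E'
from h import *
im=env.get_image("wrist"); save(im,"pics/w3.png"); P=cloud(im)
pos=np.array(env.observe()["position"])
for k in env.regions_of("wrist","tile")[:2]:
    q=P[k["pixels"]]; q=q[~np.isnan(q[:,0])]; z=np.median(q[:,2]); q=q[np.abs(q[:,2]-z)<.006]
    print(k["score"],k["point"],len(q),np.median(q,0)-pos,cv2.minAreaRect((q[:,:2]*1000).astype(np.float32)))
    A=np.c_[q[:,:2],np.ones(len(q))]; print("plane",np.linalg.lstsq(A,q[:,2],rcond=None)[0])
go(.5485,-.2785,.15,89.4)
E
```

```text
0.63 [303.1, 326.7] 34497 [-0.00020271  0.00726918  0.01475512] ((403.5553283691406, 265.0645446777344), (88.36540985107422, 60.28947830200195), 89.60530853271484)
plane [ 0.00329833 -0.00407756  0.12668296]
shift cm [-54.13  15.13  -3.88] turn [ 0. -0. -0.] pos [0.4034 0.2644 0.1112] F [ 0.1 -0.2 -1.7] w 0.0589 t 11.25
```

View pics/w3.png

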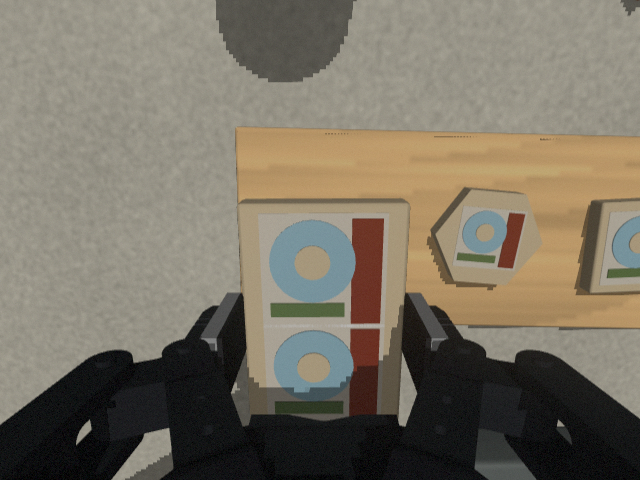

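The tile is held level between the pads, spanning (240–408, 200–415). I'll carry it to the pan.

Request:
{"name": "jog_arm", "arguments": {
  "targets": [
    [-2,0.5,-1,0,0,0],
    [-5,1.4,-2,0,0,0],
    [-8.5,2.4,-3.5,0,0,0],
    [-12.3,3.4,-4,0,0,0],
    [-16,4.5,-4,0,0,0],
    [-20,5.6,-4,0,0,0],
    [-24,6.7,-4,0,0,0],
    [-28,7.8,-4,0,0,0]
  ]
}}

```text
time_s: 11.92
position: [0.478, -0.0182, 0.1503]
tool_rot: [[0.011, 1.0, -0.002], [1.0, -0.011, 0.001], [0.001, -0.002, -1.0]]
ft_force: [1.6, 0.8, -1.5]
grip_width: 0.059
gripper_force: 33.5
```

Request:
{"name": "jog_arm", "arguments": {
  "targets": [
    [-4,1.1,0,0,0,0],
    [-8,2.2,0,0,0,0],
    [-12,3.4,0,0,0,0],
    [-16,4.5,0,0,0,0],
    [-19.5,5.5,0,0,0,0],
    [-23,6.5,0,0,0,0],
    [-25.2,7.1,0,0,0,0],
    [-26.1,7.3,0,0,0,0]
  ]
}}

```text
time_s: 12.58
position: [0.5483, -0.2813, 0.1492]
tool_rot: [[0.014, 1.0, -0.002], [1.0, -0.014, 0.001], [0.001, -0.002, -1.0]]
ft_force: [0.4, 0.5, -2.3]
grip_width: 0.0591
gripper_force: 33.5
```

Request:
{"name": "jog_arm", "arguments": {
  "targets": [
    [0,0,0,0,0,0],
    [0,0,0,0,0,0],
    [0,0,0,0,0,0]
  ]
}}

```text
time_s: 12.83
position: [0.5482, -0.2765, 0.1509]
tool_rot: [[0.01, 1.0, -0.001], [1.0, -0.01, 0.001], [0.001, -0.001, -1.0]]
ft_force: [0.8, 0.2, -1.7]
grip_width: 0.0588
gripper_force: 33.5
```

```bash
python3 - <<'E'
from h import *
im=env.get_image("wrist"); save(im,"pics/w4.png"); P=cloud(im)
for t in ["tile","pan"]:
  for k in env.regions_of("wrist",t)[:2]:
    q=P[k["pixels"]]; q=q[~np.isnan(q[:,0])]; z=np.median(q[:,2]); q=q[np.abs(q[:,2]-z)<.006]
    print(t,k["score"],k["point"],len(q),np.median(q,0),cv2.minAreaRect((q[:,:2]*1000).astype(np.float32)),cv2.minEnclosingCircle((q[:,:2]*1000).astype(np.float32)))
go(.5485,-.2785,.08,89.4)
E
```

```text
tile 0.59 [300.6, 326.6] 34367 [ 0.54749559 -0.26943756  0.16422624] ((547.3781127929688, -276.35906982421875), (88.52136993408203, 60.259063720703125), 89.73004913330078) ((547.98046875, -275.266845703125), 51.898468017578125)
pan 0.62 [182.4, 327.0] 16139 [ 0.55052401 -0.23931084  0.05582102] ((548.7565307617188, -259.2042236328125), (106.11133575439453, 148.6492156982422), 88.5194091796875) ((548.2634887695312, -279.8951416015625), 74.6663589477539)
shift cm [-0.17  0.01  7.15] turn [-0. -0.  0.] pos [ 0.5485 -0.2769  0.1515] F [-0.1 -0.5 -1.4] w 0.0593 t 12.9833
```

Request:
{"name": "jog_arm", "arguments": {
  "targets": [
    [-0.2,0,1.5,0,0,0],
    [-0.2,0,3.5,0,0,0],
    [-0.2,0,5.5,0,0,0],
    [-0.2,0,7,0,0,0],
    [-0.2,0,8,0,0,0],
    [-0.2,0,8.6,0,0,0],
    [-0.2,0,8.6,0,0,0],
    [-0.2,0,8.6,0,0,0]
  ]
}}

```text
time_s: 13.65
position: [0.5488, -0.2802, 0.0659]
tool_rot: [[0.011, 1.0, 0.001], [1.0, -0.011, -0.001], [-0.001, 0.001, -1.0]]
ft_force: [-0.3, 0.5, -1.7]
grip_width: 0.0589
gripper_force: 33.5
```

Request:
{"name": "jog_arm", "arguments": {
  "targets": [
    [0,0,0.1,0,0,0],
    [0,0,0.2,0,0,0],
    [0,0,0.3,0,0,0],
    [0,0,0.4,0,0,0],
    [0,0,0.5,0,0,0],
    [0,0,0.6,0,0,0],
    [0,0,0.6,0,0,0],
    [0,0,0.6,0,0,0]
  ]
}}

```text
time_s: 14.32
position: [0.5484, -0.2801, 0.0592]
tool_rot: [[0.011, 1.0, -0.0], [1.0, -0.011, 0.0], [0.0, -0.0, -1.0]]
ft_force: [-0.2, -1.0, -1.4]
grip_width: 0.0591
gripper_force: 33.5
```

Request:
{"name": "jog_arm", "arguments": {
  "targets": [
    [0,0,0.1,0,0,0],
    [0,0,0.2,0,0,0],
    [0,0,0.2,0,0,0]
  ]
}}

```text
time_s: 14.57
position: [0.5483, -0.2801, 0.0571]
tool_rot: [[0.011, 1.0, -0.0], [1.0, -0.011, 0.0], [0.0, -0.0, -1.0]]
ft_force: [1.0, 0.2, -2.2]
grip_width: 0.0592
gripper_force: 33.5
```

Request:
{"name": "jog_arm", "arguments": {
  "targets": [
    [0,0,0.1,0,0,0],
    [0,0,0.2,0,0,0],
    [0,0,0.2,0,0,0]
  ]
}}

```text
time_s: 14.82
position: [0.5485, -0.2801, 0.0552]
tool_rot: [[0.011, 1.0, 0.0], [1.0, -0.011, 0.0], [0.0, 0.0, -1.0]]
ft_force: [-0.5, 0.4, -0.8]
grip_width: 0.059
gripper_force: 33.5
```

Request:
{"name": "jog_arm", "arguments": {
  "targets": [
    [0,0,0.1,0,0,0],
    [0,0,0.1,0,0,0]
  ]
}}

```text
time_s: 14.98
position: [0.5485, -0.2802, 0.0545]
tool_rot: [[0.011, 1.0, 0.0], [1.0, -0.011, -0.0], [-0.0, 0.0, -1.0]]
ft_force: [-0.1, -0.1, 1.6]
grip_width: 0.0587
gripper_force: 33.9
```

Contact made. I release and lift.

Request:
{"name": "jog_arm", "arguments": {
  "targets": [
    [0,0,0,0,0,0],
    [0,0,0,0,0,0],
    [0,0,0,0,0,0],
    [0,0,0,0,0,0],
    [0,0,0,0,0,0]
  ],
  "hand": 0.95
}}

```text
time_s: 15.4
position: [0.5485, -0.2801, 0.0543]
tool_rot: [[0.011, 1.0, -0.0], [1.0, -0.011, 0.0], [0.0, -0.0, -1.0]]
ft_force: [-0.8, 0.1, -0.2]
grip_width: 0.081
gripper_force: 0.0
```

Request:
{"name": "jog_arm", "arguments": {
  "targets": [
    [0,0,-0.5,0,0,0],
    [0,0,-2,0,0,0],
    [0,0,-4,0,0,0],
    [0,0,-6,0,0,0],
    [0,0,-8,0,0,0],
    [0,0,-9,0,0,0],
    [0,0,-9,0,0,0],
    [0,0,-9,0,0,0]
  ]
}}

```text
time_s: 16.07
position: [0.5483, -0.2801, 0.1441]
tool_rot: [[0.011, 1.0, 0.0], [1.0, -0.011, -0.0], [-0.0, 0.0, -1.0]]
ft_force: [-0.0, -0.6, -0.7]
grip_width: 0.0811
gripper_force: 0.0
```

```bash
python3 - <<'E'
from h import *
im=env.get_image("wrist"); save(im,"pics/w5.png"); P=cloud(im)
for t in ["tile","pan"]:
  for k in env.regions_of("wrist",t)[:1]:
    q=P[k["pixels"]]; q=q[~np.isnan(q[:,0])]; z=np.median(q[:,2]); q=q[np.abs(q[:,2]-z)<.006]
    print(t,k["score"],len(q),np.median(q,0),cv2.minAreaRect((q[:,:2]*1000).astype(np.float32)),cv2.minEnclosingCircle((q[:,:2]*1000).astype(np.float32)))
go(.485,-.008,.14,89.4)
E
```

```text
tile 0.77 14475 [ 0.54775698 -0.27682101  0.06840078] ((547.5353393554688, -280.89752197265625), (90.09036254882812, 60.06821060180664), 89.6826171875) ((548.080078125, -280.678466796875), 52.812744140625)
pan 0.8 28193 [ 0.5495905  -0.26965032  0.05584276] ((548.2595825195312, -280.19903564453125), (148.07989501953125, 148.7101593017578), 42.00429153442383) ((548.17529296875, -280.5782165527344), 74.9663314819336)
shift cm [27.11 -6.61  0.35] turn [-0.1 -0.1 -0.1] pos [ 0.548  -0.2798  0.1429] F [-0.4 -0.1  0.3] w 0.0809 t 16.2167
```

View pics/w5.png

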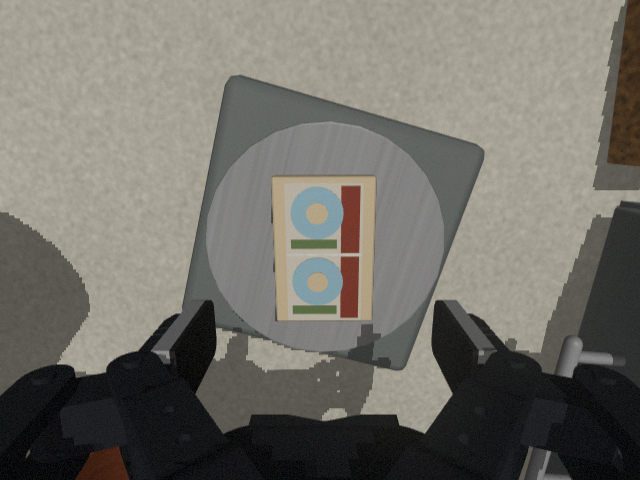

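The tile lies centred on the pan, tile (324,250) and pan (325,237), within about 1 mm. Next I shut the hand and press the bar.

Request:
{"name": "jog_arm", "arguments": {
  "targets": [
    [3,-0.7,0,0,0,0],
    [7,-1.7,0,0,0,0],
    [11,-2.7,0,0,0,0],
    [15,-3.7,0,0,0,0],
    [19,-4.6,0,0,0,0],
    [23,-5.6,0,0,0,0],
    [26,-6.3,0,0,0,0],
    [27.1,-6.6,0,0,0,0]
  ],
  "hand": 0
}}

```text
time_s: 16.88
position: [0.4837, -0.0049, 0.1437]
tool_rot: [[0.008, 1.0, -0.002], [1.0, -0.008, 0.001], [0.001, -0.002, -1.0]]
ft_force: [0.9, -0.2, -0.5]
grip_width: 0.0004
gripper_force: 0.0
```

Request:
{"name": "jog_arm", "arguments": {
  "targets": [
    [0,0,1.5,0,0,0],
    [0,0,3.5,0,0,0],
    [0,0,5,0,0,0],
    [0,0,6,0,0,0],
    [0,0,6,0,0,0],
    [0,0,6,0,0,0]
  ]
}}

```text
time_s: 17.38
position: [0.4854, -0.0088, 0.0838]
tool_rot: [[0.012, 1.0, -0.002], [1.0, -0.012, 0.0], [0.0, -0.002, -1.0]]
ft_force: [0.3, 0.6, -1.7]
grip_width: -0.0
gripper_force: 0.0
```

```bash
python3 - <<'E'
from h import *
go(.485,-.008,.0435,89.4)
for c in ["wrist","top"]:
  P=cloud(env.get_image(c))
  for t in ["key_bar","key_bar_base"]:
    for k in env.regions_of(c,t)[:1]:
      q=P[k["pixels"]]; print(c,t,k["score"],k["point"],np.nanmedian(q,0),np.nanmin(q,0),np.nanmax(q,0))
E
```

```text
shift cm [ 0.07 -0.04  4.03] turn [-0.1 -0.  -0.1] pos [ 0.4854 -0.0088  0.0838] F [ 0.3  0.6 -1.7] w -0.0 t 17.3833
wrist key_bar 0.88 [255.4, 324.4] [0.48579678 0.00263971 0.05460869] [ 0.47559751 -0.01802164  0.04156078] [0.49549483 0.01595613 0.08984542]
wrist key_bar_base 0.67 [132.9, 319.3] [0.48367877 0.05904408 0.05480522] [0.47100951 0.03515025 0.04075333] [0.51008698 0.08053701 0.05717618]
```

Request:
{"name": "jog_arm", "arguments": {
  "targets": [
    [0,0,1.2,0,0,0],
    [0,0,2.2,0,0,0],
    [0,0,2.8,0,0,0],
    [0,0,3.0,0,0,0],
    [0,0,3.2,0,0,0],
    [0,0,3.4,0,0,0],
    [0,0,3.6,0,0,0],
    [0,0,3.6,0,0,0]
  ]
}}

```text
time_s: 18.35
position: [0.4856, -0.0084, 0.0484]
tool_rot: [[0.011, 1.0, 0.0], [1.0, -0.011, -0.0], [-0.0, 0.0, -1.0]]
ft_force: [-1.1, 0.3, 1.9]
grip_width: 0.0003
gripper_force: 1.4
```

Request:
{"name": "jog_arm", "arguments": {
  "targets": [
    [0,0,0.1,0,0,0],
    [0,0,0.2,0,0,0],
    [0,0,0.3,0,0,0],
    [0,0,0.4,0,0,0],
    [0,0,0.4,0,0,0]
  ]
}}

```text
time_s: 18.77
position: [0.4856, -0.0084, 0.0444]
tool_rot: [[0.011, 1.0, 0.0], [1.0, -0.011, -0.0], [-0.0, 0.0, -1.0]]
ft_force: [-2.5, 0.5, 6.4]
grip_width: 0.0003
gripper_force: 3.2
```

Request:
{"name": "jog_arm", "arguments": {
  "targets": [
    [0,0,0.1,0,0,0],
    [0,0,0.1,0,0,0]
  ]
}}

```text
time_s: 18.93
position: [0.4857, -0.0085, 0.0436]
tool_rot: [[0.011, 1.0, 0.0], [1.0, -0.011, -0.0], [-0.0, 0.0, -1.0]]
ft_force: [-3.4, 1.4, 9.1]
grip_width: -0.0001
gripper_force: 4.6
```

Request:
{"name": "jog_arm", "arguments": {
  "targets": [
    [0,0,-1,0,0,0],
    [0,0,-3,0,0,0],
    [0,0,-6,0,0,0],
    [0,0,-9,0,0,0],
    [0,-3,-12,0,0,0],
    [0,-7,-14,0,0,0],
    [0,-11,-14,0,0,0],
    [0,-14,-14,0,0,0]
  ]
}}

```text
time_s: 19.6
position: [0.3435, -0.0065, 0.1838]
tool_rot: [[0.011, 1.0, 0.002], [1.0, -0.011, -0.001], [-0.001, 0.002, -1.0]]
ft_force: [0.2, -0.8, 0.6]
grip_width: -0.0002
gripper_force: 0.0
```

Request:
{"name": "jog_arm", "arguments": {
  "targets": [
    [0,0,0,0,0,0],
    [0,0,0,0,0,0],
    [0,0,0,0,0,0],
    [0,0,0,0,0,0]
  ]
}}

```text
time_s: 19.93
position: [0.3466, -0.0071, 0.1833]
tool_rot: [[0.011, 1.0, 0.001], [1.0, -0.011, -0.0], [-0.0, 0.001, -1.0]]
ft_force: [0.6, -0.0, -0.5]
grip_width: 0.0003
gripper_force: 0.0
```

```bash
python3 - <<'E'
from h import *
P=cloud(env.get_image("top"))
for t in ["tile","key_disc","key_tri","key_bar","key_cross"]:
    for k in env.regions_of("top",t)[:2]:
      q=P[k["pixels"]]; print(t,k["score"],k["point"],np.nanmedian(q,0))
s=env.observe(); print(s["position"],s["ft_force"],s["time_s"],np.abs(s["qvel"]).max())
E
```

```text
tile 0.9 [227.3, 116.7] [0.59871468 0.45846267 0.01182547]
tile 0.71 [244.2, 422.9] [ 0.54752106 -0.2784148   0.06682043]
key_disc 0.67 [244.3, 310.5] [ 0.55280605 -0.00718676  0.04535562]
key_disc 0.66 [149.2, 379.0] [ 0.78163674 -0.17618056  0.03390875]
key_tri 0.53 [274.3, 281.9] [0.48183712 0.06008071 0.05325923]
key_bar 0.46 [271.6, 307.2] [ 0.4857611  -0.0076889   0.05202769]
key_cross 0.53 [247.3, 424.8] [ 0.54552858 -0.27868715  0.06687489]
key_cross 0.43 [246.0, 281.7] [0.55361403 0.06066369 0.05353901]
[ 0.3458005  -0.00684306  0.18315023] [ 0.8457858  -0.66314422 -0.30798499] 20.2333 0.3381056560503975
```

The disc is in, the other keys are out, the tile is on the pan and the robot is clear.

```bash
python3 -c "
from rig import env
print(env.close_job())"
```

```text
the job is handed in; nothing more can be done
None
```

I pressed the power, zero and record keys in that order, with the tile laid centred on the pan (within about 1 mm) before the record key, and handed the job in at about 20 s; no verdict was returned.

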